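# Latch the parts case of a tin-toy mender

## Task

Shut the aluminium parts case: bring its lid down onto the seal, hook the latch's wire loop over the hook on the lid, and press the latch lever down until it snaps home and holds the lid tight. Feel your way, without forcing the lid, the loop or the lever, and leave the toys and tools around it where they are.

Things in the scene. Friction and masses are not known exactly. Their poses are not given: they have to be found in the camera images.
- case: Aluminium parts case, fixed to the table, 150 mm deep (its x) x 240 mm wide (its y). Origin: centre of its underside; x points out of the latch face (x = 75 mm), z up. Rim 110 mm high; lid top 125 mm high when shut. The steel latch is in the middle (y = 0) of the +x face. 'Case frame' below: x, y, z in mm from this origin.
- lid (a joint): Lid angle, rad: 0 = tight on the rim, grows as it opens. Hinge line along y at case frame x = -75, z = 111. Stiff hinge: it stays where left and goes down with a few N; over 30 N is forcing. Near shut it rests on a rubber seal on the front rim at 0.01 to 0.015 rad (1.5 to 2.2 mm proud in front); the seal gives 9 N/mm, and at 0 the lid is on the hard rim.
- lid_front (a point): Middle of the lid's top front edge (case frame x = 75, z = 125 when shut). The hook, a bent steel plate 18 mm wide screwed to the lid here, is a 'J' seen from the side: upright back plate (outer face 3 mm out from this edge), a floor, a 9 mm wide groove, then a 2.5 mm high, 3 mm thick lip. The back plate rises 4.5 mm above the lip.
- hook_middle (a point): Point on the lid, 9.5 mm out from lid_front and 11 mm above it: centre of the loop's bar when it lies in the hook's groove against the lip, with the hook in its middle setting. But the hook's screws sit in slots: the hook may be set up to 4.5 mm higher or lower than this, which is not measured: find it by feel. The groove lets the bar lie up to 4 mm farther in.
- lever (a joint): Latch lever angle, rad: 0 = home (handle hangs down, 22 degrees out from vertical), grows as the handle swings outward and up, to 2.6; the handle's angle from straight down is this + 22 degrees. It stays where left. With the loop hooked it goes over centre at 0.2 to 0.35; the springs then snap it home. Pressing takes up to about 12 N at lever_press.
- lever_pivot (a point): Lever pivot, in the middle of the latch at case frame x = 88, y = 0, z = 100; its axis runs along the case's y. The loop's pin is on the lever, 12 mm from this pivot and 34.45 degrees behind the handle (nearer the case when home).
- lever_press (a point): Good place to press the lever: middle of the handle plate, 42 mm from the pivot. The plate is 2.5 mm thick, 20 mm wide, and faces outward when home, upward when raised. The handle's end, bent up a little, is 62 mm from the pivot. Push on the lever with 40 N at most.
- loop_bar (a point): Middle of the loop's cross bar, which goes over the hook's lip into its groove. Round steel wire 5 mm thick, along the case's y. The loop is 34 mm wide outside, 24 mm inside; it straddles lever and hook. It can be pinched across its 34 mm from above at the bar's ends, and then carries the lever along.
- loop: The wire loop swings on its pin (along y) on the lever; origin on the pin, z towards the bar, 42.7 mm away; it draws out up to 14 mm on springs (24 N, then 4 N/mm). Moved by its bar, lever and loop are two links, 12 and 42.7 mm, elbow outward; the bar reaches the hook with the lever at 1.3 to 2.5 rad. It stays where left; moving it takes 1 to 3 N. Pressing it into the hook with over 10 N is forcing.
- engine: Bystander: red tin fire engine, 170 x 65 mm, 78 mm high, beside the case. Origin: centre of its underside.
- bell: Bystander: round brass bell, 66 mm wide, 52 mm high. Origin: centre of its underside.
- awl: Bystander: awl with a horn handle, 140 mm long, 22 mm thick, lying. Origin: under its middle.
- ladder: Bystander: nickel ladder section, 160 x 45 x 8 mm, lying flat. Origin: centre of its underside.

How it is judged (in metres and radians):
On the way:
1. the lid is down on its seal (under 0.025 rad) (value of joint lid below 0.025 rad), for 0.2 s.
At the end, for the whole second after the job is handed in: The loop is hooked and pulls on the lid's hook (over 5 N), the lever is home (within 0.08 rad) and the lid is tight (within 0.006 rad, 0.9 mm at its front); nothing is touched (value of joint lid below 0.006 rad and value of joint lever below 0.08 rad and contact force between loop and lid above 5 N and z of loop_bar in the frame of lid_front above 0.002 m).
It fails at once if the fingers push on the lid with over 30 N (contact force between the fingers and lid above 30 N).
It fails at once if the loop, with the fingers on it, is forced against the lid or its hook with over 10 N (contact force between the fingers and loop above 0.5 N and contact force between loop and lid above 10 N).
It fails at once if the fingers, off the loop, push on the lever with over 40 N (contact force between the fingers and loop below 0.5 N and contact force between the fingers and lever above 40 N).
It fails at once if the fire engine, bell, awl or ladder is shifted by over 25 mm or tipped (distance of any of engine, bell, awl, ladder from where it was at the start of the episode above 0.025 m or angle between any of engine, bell, awl, ladder's own z axis and vertical above 0.4 rad).
It also fails if it takes over 58 s, if anything falls off the work surface, if the arm or the gripper's body presses on something with over 40 N, if the wrist force passes 120 N, or if a joint passes its speed limit or range.

## Robot

A 7-joint arm with a two-finger parallel gripper is mounted at the origin on the work surface. World frame = base frame: x ahead of the robot, y to its left, z up, the work surface at z = 0. Lengths are in m, angles in degrees, forces in N, time in s.
With the tool pointing down it reaches from about 0.425 to 0.875 m from the base axis. Payload 4.7 kg.
Tool frame: the origin (TCP) lies on the mounting face of the last link; the fingertips stand 182 mm ahead of it and the grasp point (between the pads) lies 164 mm ahead of it; z points along the fingers, x is the direction in which the jaws open and shut, and the axes are right-handed (so a half turn about z gives the same grasp; the last joint's range is limited). The gripper opens to 87 mm and grips with 3 to 60 N. Pads are 19 mm wide; open, the fingers measure 117 mm over their backs; the gripper's body (75 mm by 190 mm) begins 51 mm behind the grasp point.
Start: joints at [75.579, 18.392, -4.016, 83.108, 1.295, 78.541, -3.26], TCP at [0.171, -0.627, 0.405] pointing down, gripper open.
Joint ranges: [-163.93, 163.93], [-17.29, 119.83], [-79.2, 71.16], [3.27, 140.29], [-89.18, 269.18], [5.43, 117.66], [-154.24, 154.24]. Speed limits (degrees/s): [147.25, 147.25, 180, 180, 180, 180, 180].

## Interface

Orientations are given as [roll, pitch, yaw] about the fixed x, y, z axes, in that order (R = Rz(yaw) Ry(pitch) Rx(roll)).
In Python, from cell import status, cams, env, outline_of, landmark_of gives the robot as it stands. The module is installed in compiled form; this text tells all that it offers.
- The arm moves only by the tool jog_arm, never from a script. Its argument "rows" is a list of rows, each a list of 7 numbers: the closure, from 0 (fully open) to 1 (shut), then the shift along the tool's x, y, z in m, then the turn, a rotation vector about the tool's x, y, z in degrees. A call has 1 to 12 rows; each row shifts and turns the commanded pose from where the row before left it, along the tool's axes as they then stand; what a row does not reach is not made up. A row lasts 1/12 s, in which the tool goes at most 41.7 mm and 7.16 degrees, less where a joint would pass 70% of its speed; a pose out of reach is approached as far as the arm can. A call with a gripper value outside its range is refused whole. The fingers move at their own pace and stop on an object; "grip_force" is the grip in N (left out, the last holds). Time passes only in rows, so rows that do not move let the fingers close. It gives the time, the measured TCP pose, the force and the opening at its end, in the units of the state.
- status.get_obs(): the state, without advancing time (a new reading comes with each control period).
- cams.read_camera(name): name is "side" or "top"; returns (picture, depth): 400x640x3 uint8, red, green, blue; 400x640 float32, m along the optical axis (not along the pixel's ray), 0 where there is no reading.
- cams.camera_params(name): a dict with "vfov" (degrees; the focal length in pixels is half the picture's height over the tangent of half this angle, whatever the lens; pixels are square), "cx", "cy" (the principal point, pixels), "eye" and "attitude" of the camera in the world. Camera axes: x right, y up, looking along -z (the intrinsics and any distortion apply to the point x, -y, -z); pixel columns grow to the right and rows downward; lengths in m; the calibration is good to about 2 mm. A picture is of the moment at which its call begins. camera_params takes no time and is no camera call.
- env.sign_off(): hands the job in, once; it reports no verdict.
Trained networks look in the newest picture that a camera, given by its name, has taken for a name from the list of things; names that differ only in an ending like _2 or _b are one class to them, and where a whole thing is asked for, a point or a joint stands for the part that bears it (a point fixed in the world has none). Each returns a list of dicts, best first, with "conf" (0 to 1); they miss things now and then, are a little off and sometimes report something else, mostly with a low value. They report only what shows in the picture. A call takes as long as a camera call.
- outline_of(camera, name): "pixels" (400x640 bool, what is visible of it) and "box" ([left, top, right, bottom] in pixels, round what is visible of it).
- landmark_of(camera, name): "position" ([row, column] in pixels: a listed point, or the origin of a listed thing).
The state is a dict: "time_s": time; "qpos": joint angles; "joint_velocities": joint speeds; "effort": joint torques, N m; "tool_pos": TCP position; "tool_rot": TCP orientation; "force": force on the tool from outside, world axes, zero at the start; "wrist_torque": the same for the moment, N m; "grip_width": finger opening in m.
Only numpy, scipy, OpenCV 4.12 (cv2) and the standard library are available. Lean on these libraries where they do the work, as an engineer would, in place of code of your own. Each camera call takes 0.05 s, during which the arm holds its last target. There are 200 camera calls.

## Working session

There is one attempt and no reset: what is moved stays moved. The work goes in short steps, Python scripts to look and compute and a tool call to move; the robot and the scene stay as the last step left them, time stands still between calls to the robot, and variables do not carry over. Pictures are saved under pics/ and viewed, about 8 in all and at most 12, crops included, and the job is handed in when it is done.

Besides the shell and the picture viewer there is one more tool, called after "Emit:" by a JSON object that holds its "op" and its "data". jog_arm: Moves the arm, as the interface text tells. Its arguments: {"type":"object","properties":{"rows":{"type":"array"},"grip_force":{"type":"number"}},"required":["rows"]}

```bash
mkdir -p pics; cat > h.py <<'E'
import numpy as np, cv2
from scipy.spatial.transform import Rotation as R
from cell import status,cams,env,outline_of,landmark_of
def P(n):
    p=cams.camera_params(n); return p
def world(n,row,col,d):
    p=P(n); f=200/np.tan(np.radians(p['vfov'])/2)
    c=np.array([(col-p['cx'])/f*d,-(row-p['cy'])/f*d,-d])
    return np.array(p['eye'])+rot(p)@c
def rot(p):
    a=np.array(p['attitude'],float)
    if a.shape==(3,3): return a
    if a.size==4: return R.from_quat(a).as_matrix()
    return R.from_euler('xyz',a,degrees=True).as_matrix()
def pix(n,X):
    p=P(n); f=200/np.tan(np.radians(p['vfov'])/2)
    c=rot(p).T@(np.array(X)-np.array(p['eye']))
    return p['cy']-f*c[1]/-c[2], p['cx']+f*c[0]/-c[2]
E
python3 - <<'E'
from h import *
o=status.get_obs();print(o)
for n in('side','top'):
    print(P(n)); im,d=cams.read_camera(n); cv2.imwrite(f'pics/{n}0.png',im[:,:,::-1])
    for k in('case','lid_front','hook_middle','lever_pivot','lever_press','loop_bar','loop','engine','bell','awl','ladder'):
        for r in landmark_of(n,k)[:1]:
            y,x=r['position'];dd=d[int(round(y)),int(round(x))]
            print(n,k,np.round(r['position'],1),round(r['conf'],2),np.round(world(n,y,x,dd),4))
E
```

```text
{'time_s': 0.0, 'qpos': array([75.5795369 , 18.43774088, -4.01621746, 83.17551895,  1.29629545,
       78.54145273, -3.26143681]), 'joint_velocities': array([-0.07945568,  0.067764  ,  0.00837816,  0.02165708,  0.05361179,
       -0.01399645, -0.00342305]), 'effort': array([ 7.89713722e-04, -4.91278625e+01, -4.04016897e-01, -3.12519658e+01,
       -6.39937911e-02,  4.36598877e-02,  1.49730708e-04]), 'tool_pos': array([ 0.17064742, -0.62697672,  0.40367083]), 'tool_rot': array([ 1.79993095e+02,  1.09391640e-01, -7.47703076e+01]), 'force': array([ 0.16347336,  0.31701183, -0.80003768]), 'wrist_torque': array([-0.00177065, -0.04545995, -0.02864419]), 'grip_width': 0.08728009109714131}
{'vfov': 44.38065983338684, 'cx': 318.28404547942256, 'cy': 200.90213515977314, 'eye': array([ 0.27981144, -0.87295625,  0.88985778]), 'attitude': array([ 51.55121212,  -0.79293523, -18.05504238])}
side case [224.2 262.9] 0.61 [0.4397 0.0148 0.1066]
side lid_front [162.6 273.5] 0.65 [0.4967 0.1205 0.2064]
side hook_middle [160.5 275.8] 0.85 [0.5036 0.1241 0.209 ]
side lever_pivot [192.6 293.4] 0.79 [0.5457
[... 404 characters left out ...]
203.06682685060613, 'eye': array([0.39681531, 0.0400344 , 1.13217329]), 'attitude': array([ 1.07318635e+01, -4.99907117e-02, -9.08823002e+01])}
top lid_front [242.8 265.3] 0.61 [0.4971 0.1294 0.2141]
top hook_middle [242.2 268.9] 0.62 [0.4986 0.123  0.2105]
top lever_pivot [227.3 274.7] 0.8 [0.5409 0.1203 0.1072]
top lever_press [208.1 280.3] 0.63 [0.5766 0.1068 0.1338]
top loop_bar [209.9 279.8] 0.44 [0.5714 0.1072 0.142 ]
top loop [223.1 274.3] 0.46 [5.657e-01 1.296e-01 3.000e-04]
top engine [303.9 360.5] 0.62 [ 0.381  -0.0581  0.0551]
top bell [269.2 178.9] 0.82 [0.4614 0.3359 0.0365]
top awl [208.4 212.7] 0.91 [0.5998 0.2694 0.0144]
top ladder [199.  354.6] 0.56 [ 0.6197 -0.0573 -0.0007]
```

View pics/side0.png

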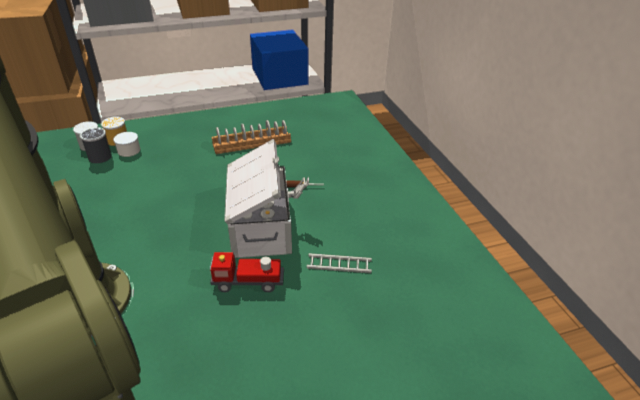

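View pics/top0.png

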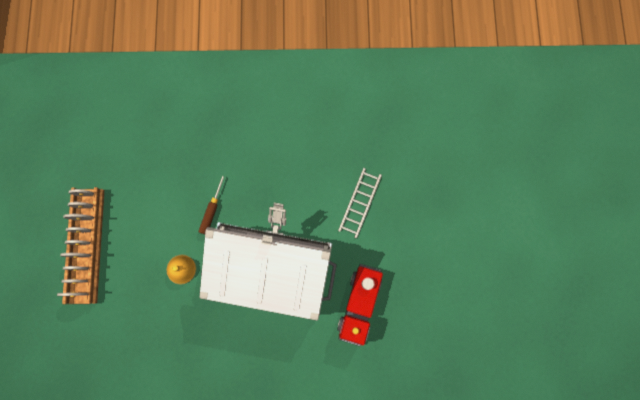

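The two pictures show the case with its lid half open (top view: lid about (203–330, 228–318), latch at (277,215)). The engine is at (361,305), the bell at (180,269), the awl at (212,205) and the ladder at (360,203). Next I'll fit the lid plane to get the case pose.

```bash
cat >> h.py <<'E'
def cloud(n,d,m):
    v,u=np.nonzero(m&(d>0)); p=P(n); f=200/np.tan(np.radians(p['vfov'])/2); z=d[v,u]
    c=np.stack([(u-p['cx'])/f*z,-(v-p['cy'])/f*z,-z],1)
    return np.array(p['eye'])+c@rot(p).T
def plane(X,t=0.003,it=500):
    g=np.random.default_rng(0);b=None
    for _ in range(it):
        a=X[g.choice(len(X),3,False)];nn=np.cross(a[1]-a[0],a[2]-a[0]);l=np.linalg.norm(nn)
        if l<1e-6: continue
        i=abs((X-a[0])@nn/l)<t
        if b is None or i.sum()>b.sum(): b=i
    c=X[b].mean(0);nn=np.linalg.svd(X[b]-c)[2][2]
    return c,nn*np.sign(nn[2]),X[b]
E
python3 - <<'E'
from h import *
for n in('top','side'):
    im,d=cams.read_camera(n); 
    r=outline_of(n,'lid')[0]; print(n,r['conf'],r['box'],r['pixels'].sum())
    X=cloud(n,d,r['pixels']); c,nn,I=plane(X)
    yaw=np.degrees(np.arctan2(nn[1],nn[0])); tilt=np.arccos(nn[2]); print('n',nn,'yaw',yaw,'or',yaw+180,'tilt rad',tilt,len(I))
    # in-plane axes: y horizontal, x down-slope reversed
    h=np.array([-nn[0],-nn[1],0]);h/=np.linalg.norm(h); ey=np.cross([0,0,1],h); ex=np.cross(ey,nn)
    uv=np.stack([(I-c)@ex,(I-c)@ey],1).astype(np.float32)
    rect=cv2.minAreaRect(uv*1000); print('rect mm',rect)
    ctr=c+ex*rect[0][0]/1000+ey*rect[0][1]/1000
    print('lid centre',ctr,'ex',ex,'ey',ey,'hrange',I[:,2].min(),I[:,2].max())
    q=np.percentile(uv,[0.5,99.5],axis=0)*1000;print(q)
    r=outline_of(n,'loop'); print([(x['conf'],x['box'],x['pixels'].sum()) for x in r[:2]])
    for k in('lever_press','lever','engine','bell'):
        for x in outline_of(n,k)[:1]:
            Y=cloud(n,d,x['pixels']);print(k,round(x['conf'],2),x['box'],len(Y),np.round(np.percentile(Y,[2,50,98],axis=0),3).tolist())
E
```

```text
top 0.82 [198.8, 226.2, 330.8, 321.9] 8773
n [-0.49415589  0.09902327  0.86371543] yaw 168.66865324175384 or 348.6686532417539 tilt rad 0.5282003956265554 7891
rect mm ((-1.5788116455078125, 0.6787033081054688), (153.17555236816406, 240.82168579101562), 0.3388863503932953)
lid centre [0.43923925 0.13980804 0.16225976] ex [ 0.84687929 -0.16970507  0.50397981] ey [ 0.19648261  0.98050731 -0.        ] hrange 0.12107271018419219 0.20209483389626648
[[ -76.04740001 -117.99452491]
 [  72.45220318  118.74125414]]
[(0.31, [337.4, 268.6, 383.2, 345.3], np.int64(2165))]
lever_press 0.76 [271.0, 200.8, 286.3, 228.8] 265 [[0.548, 0.099, 0.001], [0.563, 0.113, 0.12], [0.584, 0.132, 0.145]]
lever 0.64 [268.9, 202.5, 284.1, 222.9] 281 [[0.549, 0.099, 0.0], [0.565, 0.114, 0.122], [0.589, 0.133, 0.145]]
engine 0.65 [337.2, 266.5, 383.3, 347.3] 2201 [[0.305, -0.1, 0.013], [0.378, -0.056, 0.056], [0.457, -0.014, 0.081]]
bell 0.67 [168.3, 256.8, 194.7, 282.8] 628 [[0.435, 0.311, 0.005], [0.462, 0.333, 0.03], [0.492, 0.362, 0.052]]
side 0.65 [223.4, 138.8, 279.1, 222.9] 3079
n [-0.49303065  0.09768296  0
[... 200 characters left out ...]

lid centre [0.44000216 0.13835208 0.16251533] ex [ 0.84802651 -0.16801743  0.50261435] ey [ 0.19434973  0.9809323  -0.        ] hrange 0.12206653247354127 0.201687072450784
[[ -75.88562809 -108.12551782]
 [  72.46752352  130.49082339]]
[]
lever_press 0.6 [290.8, 182.4, 308.0, 197.3] 137 [[0.545, 0.096, 0.001], [0.561, 0.111, 0.117], [0.618, 0.277, 0.142]]
lever 0.63 [293.8, 181.1, 307.2, 199.0] 131 [[0.545, 0.096, 0.017], [0.564, 0.109, 0.12], [0.614, 0.268, 0.144]]
engine 0.65 [210.8, 251.5, 284.0, 293.1] 2199 [[0.3, -0.107, 0.002], [0.373, -0.072, 0.053], [0.456, -0.022, 0.08]]
bell 0.41 [228.7, 137.6, 310.8, 254.7] 6286 [[0.364, 0.004, 0.01], [0.447, 0.077, 0.123], [0.548, 0.241, 0.197]]
```

```bash
cat >> h.py <<'E'
O=np.array([.4565,.1361,0]);YAW=-11.3
RC=R.from_euler('z',YAW,degrees=True).as_matrix()
def c2w(x,y,z): return O+RC@np.array([x,y,z])/1000
def w2c(X): return (np.array(X)-O)@RC*1000
E
python3 - <<'E'
from h import *
ims=[]
for n,c in(('top',(262,190,312,240)),('side',(265,150,325,210))):
    im,d=cams.read_camera(n); a,b,e,f=c
    ims.append(cv2.resize(im[b:f,a:e,::-1],(400,400),interpolation=cv2.INTER_CUBIC))
    m=np.zeros(d.shape,bool);m[b:f,a:e]=1
    X=w2c(cloud(n,d,m)); X=X[(X[:,0]>78)&(abs(X[:,1])<25)&(X[:,2]>60)]
    X=X[np.argsort(X[:,0])];print(n,len(X));print(X[::max(1,len(X)//40)].round(0).astype(int).tolist())
cv2.imwrite('pics/crop.png',np.hstack(ims))
# rows for second leg
T0=np.array([.56,-.30,.43]);T1=np.array([.486,.130,.43]);N=22
y0=-74.77;dy=153.5
cur=R.from_euler('xyz',[180,0,y0],degrees=True).as_matrix();p=T0
for i in range(N):
    t=T0+(T1-T0)*(i+1)/N; print(np.round(cur.T@(t-p),4).tolist(),round(-dy/N,3));p=t
    cur=R.from_euler('xyz',[180,0,y0+dy*(i+1)/N],degrees=True).as_matrix()
E
```

```text
top 357
[[78, 1, 107], [81, -2, 104], [84, 11, 100], [85, -8, 100], [86, 3, 106], [88, 3, 107], [91, 8, 100], [94, -12, 100], [96, -13, 107], [96, 7, 107], [97, 13, 109], [98, -4, 109], [99, 0, 112], [99, 9, 111], [100, 18, 108], [101, -1, 114], [102, 18, 114], [102, 1, 115], [103, 5, 117], [104, -12, 119], [105, -3, 117], [106, -17, 116], [107, 8, 119], [107, -5, 117], [108, 0, 120], [109, -13, 128], [110, -5, 127], [111, -10, 112], [112, 16, 129], [113, 16, 136], [114, -13, 137], [115, 2, 128], [116, -1, 127], [116, 16, 141], [117, 14, 139], [117, -15, 144], [118, -6, 141], [119, -12, 144], [120, 15, 144], [123, -1, 135], [124, 4, 133], [126, -2, 131], [127, 1, 146], [128, 6, 147], [129, 8, 147]]
side 188
[[78, -9, 100], [79, -4, 109], [82, -2, 97], [84, -3, 95], [84, -3, 105], [87, -7, 104], [88, 12, 103], [89, -4, 102], [90, 8, 106], [92, -9, 98], [93, 11, 103], [94, -9, 98], [95, 7, 103], [96, 9, 112], [97, -11, 110], [98, 1, 114], [99, -16, 100], [99, -12, 110], [100, 2, 113], [101, 9, 114], [102, -13, 111], [103, -1, 115], [104, -19, 109], [104, 15, 116], [105, -4, 117], [106,
[... 342 characters left out ...]
5, 145]]
[-0.0197, -0.0019, -0.0] -6.977
[-0.0194, -0.0043, -0.0] -6.977
[-0.0187, -0.0066, -0.0] -6.977
[-0.0178, -0.0088, -0.0] -6.977
[-0.0166, -0.0109, -0.0] -6.977
[-0.0151, -0.0128, -0.0] -6.977
[-0.0134, -0.0146, -0.0] -6.977
[-0.0116, -0.0161, -0.0] -6.977
[-0.0095, -0.0174, -0.0] -6.977
[-0.0073, -0.0184, -0.0] -6.977
[-0.0051, -0.0192, -0.0] -6.977
[-0.0027, -0.0197, -0.0] -6.977
[-0.0003, -0.0198, -0.0] -6.977
[0.0021, -0.0197, -0.0] -6.977
[0.0045, -0.0193, -0.0] -6.977
[0.0068, -0.0186, -0.0] -6.977
[0.009, -0.0177, -0.0] -6.977
[0.0111, -0.0164, -0.0] -6.977
[0.013, -0.015, -0.0] -6.977
[0.0147, -0.0133, -0.0] -6.977
[0.0162, -0.0114, -0.0] -6.977
[0.0175, -0.0093, -0.0] -6.977
```

View pics/crop.png

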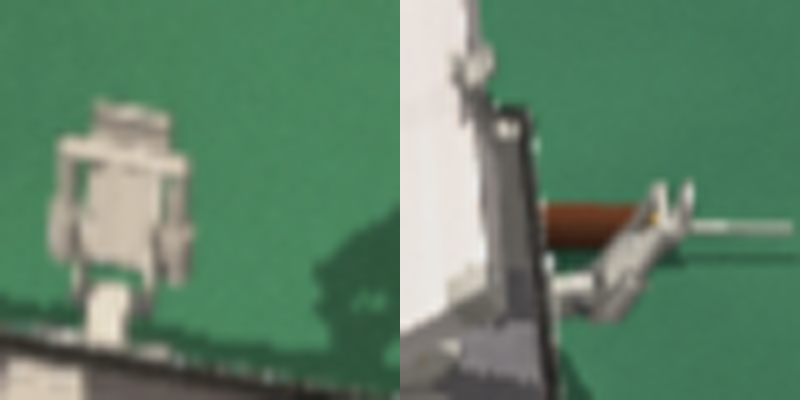

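The latch crop shows the loop bar across the raised lever, which stands about 45° up and outward. In the case frame the bar is at about (118, 0, 141), which fits a lever angle of about 2.0 rad. I'm moving over to the lid.

Emit:
{"op": "jog_arm", "data": {"rows": [[1,-0.0172,-0.0375,-0.002,0,0,0],[1,-0.0172,-0.0375,-0.002,0,0,0],[1,-0.0172,-0.0375,-0.002,0,0,0],[1,-0.0172,-0.0375,-0.002,0,0,0],[1,-0.0172,-0.0375,-0.002,0,0,0],[1,-0.0172,-0.0375,-0.002,0,0,0],[1,-0.0172,-0.0375,-0.002,0,0,0],[1,-0.0172,-0.0375,-0.002,0,0,0],[1,-0.0172,-0.0375,-0.002,0,0,0],[1,-0.0172,-0.0375,-0.002,0,0,0],[1,-0.0172,-0.0375,-0.002,0,0,0],[1,-0.0172,-0.0375,-0.002,0,0,0]], "grip_force": 15}}

```text
time_s: 3.0
tool_pos: [0.5519, -0.3084, 0.4292]
tool_rot: [-180.0, -0.0, -74.8]
force: [0.9, 0.4, 0.2]
grip_width: 0.0152
```

Emit:
{"op": "jog_arm", "data": {"rows": [[1,-0.0197,-0.0019,0,0,0,-7],[1,-0.0194,-0.0043,0,0,0,-7],[1,-0.0187,-0.0066,0,0,0,-7],[1,-0.0178,-0.0088,0,0,0,-7],[1,-0.0166,-0.0109,0,0,0,-7],[1,-0.0151,-0.0128,0,0,0,-7],[1,-0.0134,-0.0146,0,0,0,-7],[1,-0.0116,-0.0161,0,0,0,-7],[1,-0.0095,-0.0174,0,0,0,-7],[1,-0.0073,-0.0184,0,0,0,-7],[1,-0.0051,-0.0192,0,0,0,-7],[1,-0.0027,-0.0197,0,0,0,-7]]}}

```text
time_s: 4.0
tool_pos: [0.5095, -0.0743, 0.4289]
tool_rot: [180.0, -0.0, 9.6]
force: [-0.3, -0.6, 0.2]
grip_width: 0.0007
```

Emit:
{"op": "jog_arm", "data": {"rows": [[1,-0.0003,-0.0198,0,0,0,-7],[1,0.0021,-0.0197,0,0,0,-7],[1,0.0045,-0.0193,0,0,0,-7],[1,0.0068,-0.0186,0,0,0,-7],[1,0.009,-0.0177,0,0,0,-7],[1,0.0111,-0.0164,0,0,0,-7],[1,0.013,-0.015,0,0,0,-7],[1,0.0147,-0.0133,0,0,0,-7],[1,0.0162,-0.0114,0,0,0,-7],[1,0.0175,-0.0093,0,0,0,-6.5],[1,0,0,0,0,0,0]]}}

```text
time_s: 4.92
tool_pos: [0.4734, 0.1242, 0.4292]
tool_rot: [180.0, -0.1, 79.3]
force: [-0.7, 0.7, 0.8]
grip_width: 0.0006
```

Emit:
{"op": "jog_arm", "data": {"rows": [[1,0.004,0.0055,0.015,0,0,0.6],[1,0.004,0.0055,0.015,0,0,0],[1,0,0,0.015,0,0,0],[1,0,0,0.005,0,0,0],[1,0,0,0.005,0,0,0],[1,0,0,0.005,0,0,0]]}}

```text
time_s: 5.42
tool_pos: [0.4871, 0.125, 0.3687]
tool_rot: [180.0, 0.0, 78.1]
force: [-0.2, -0.2, -0.5]
grip_width: 0.0006
```

Emit:
{"op": "jog_arm", "data": {"rows": [[1,0,0.001,0.005,0,0,0],[1,0,0.001,0.005,0,0,0],[1,0,0.001,0.005,0,0,0],[1,0,0.001,0.005,0,0,0]]}}

```text
time_s: 5.75
tool_pos: [0.4912, 0.1245, 0.3487]
tool_rot: [179.9, -0.0, 78.1]
force: [0.2, -0.2, 2.3]
grip_width: 0.0006
```

Emit:
{"op": "jog_arm", "data": {"rows": [[1,0.001,0.001,0.005,0,0,0],[1,0.001,0.001,0.005,0,0,0],[1,0.001,0.001,0.005,0,0,0.3],[1,0.001,0.001,0.005,0,0,0.3],[1,0,0.001,0.005,0,0,0],[1,0,0.001,0.004,0,0,0]]}}

```text
time_s: 6.25
tool_pos: [0.4976, 0.1273, 0.319]
tool_rot: [-180.0, -0.0, 77.5]
force: [0.1, 0.0, 1.0]
grip_width: 0.0003
```

Emit:
{"op": "jog_arm", "data": {"rows": [[1,0,0,0.003,0,0,0],[1,0,0,0.003,0,0,0],[1,0,0,0.002,0,0,0]]}}

```text
time_s: 6.5
tool_pos: [0.4976, 0.1272, 0.3114]
tool_rot: [-180.0, 0.0, 77.5]
force: [-0.1, -0.1, -0.0]
grip_width: 0.0001
```

Emit:
{"op": "jog_arm", "data": {"rows": [[1,0,0,0.0015,0,0,0],[1,0,0,0.0015,0,0,0]]}}

```text
time_s: 6.67
tool_pos: [0.4977, 0.1272, 0.309]
tool_rot: [180.0, 0.0, 77.5]
force: [-2.0, -0.5, 7.3]
grip_width: 0.0003
```

Emit:
{"op": "jog_arm", "data": {"rows": [[1,0,0,0.001,0,0,0]]}}

```text
time_s: 6.75
tool_pos: [0.4977, 0.1273, 0.3086]
tool_rot: [180.0, 0.0, 77.5]
force: [-4.5, -1.7, 11.5]
grip_width: 0.0005
```

Emit:
{"op": "jog_arm", "data": {"rows": [[1,0,0,-0.001,0,0,0],[1,0,0,0,0,0,0],[1,0,0,-0.01,0,0,-0.6],[1,0,0,-0.025,0,0,-0.6],[0.4,0,-0.02,-0.025,0,0,0],[0.4,0,-0.02,-0.025,0,0,0],[0.4,0,-0.02,-0.01,0,0,0],[0.4,0,-0.02,0,0,0,0]]}}

```text
time_s: 7.42
tool_pos: [0.419, 0.1439, 0.4069]
tool_rot: [179.7, -0.1, 78.8]
force: [-0.6, -0.4, -0.3]
grip_width: 0.0194
```

```bash
python3 - <<'E'
from h import *
o=status.get_obs();print(o['tool_pos'],w2c(o['tool_pos']),o['tool_rot'],o['grip_width'])
ims=[]
for n,c in(('top',(262,190,312,240)),('side',(265,150,325,210))):
    im,d=cams.read_camera(n); a,b,e,f=c
    ims.append(cv2.resize(im[b:f,a:e,::-1],(400,400),interpolation=cv2.INTER_CUBIC))
    m=np.zeros(d.shape,bool);m[b:f,a:e]=1
    X=w2c(cloud(n,d,m)); X=X[(X[:,0]>60)&(abs(X[:,1])<25)&(X[:,2]>60)&(X[:,2]<165)]
    L=X[(abs(X[:,1])>13)&(X[:,0]>98)];L=L[np.argsort(L[:,0])];print(n,'loop',L[::max(1,len(L)//30)].round(0).astype(int).tolist())
    B=X[(X[:,2]>136)&(X[:,0]>108)&(X[:,0]<122.5)];print('bar',len(B),B.mean(0),np.percentile(B,[5,95],axis=0).round(0).tolist())
    H=X[(X[:,0]<98)&(abs(X[:,1])<12)];H=H[np.argsort(H[:,0])];print('hook',H[::max(1,len(H)//30)].round(0).astype(int).tolist())
    for k in('hook_middle','loop_bar'):
        for r in landmark_of(n,k)[:1]:
            y,x=r['position'];print(k,round(r['conf'],2),w2c(world(n,y,x,d[int(round(y)),int(round(x))])).round(1))
cv2.imwrite('pics/crop2.png',np.hstack(ims))
E
```

```text
[0.41903836 0.14390537 0.40685202] [-3.82648687e+01  3.13595202e-01  4.06852020e+02] [ 1.79715430e+02 -9.41777876e-02  7.87934279e+01] 0.01942299565964889
top loop [[98, 18, 109], [99, 16, 107], [99, 14, 109], [100, 17, 114], [100, -18, 110], [101, 14, 112], [102, 18, 114], [102, 14, 116], [102, -18, 110], [103, 15, 122], [104, -14, 122], [104, -17, 111], [105, -16, 117], [105, 18, 117], [106, -16, 124], [107, 14, 123], [107, 16, 119], [108, -15, 125], [109, 14, 123], [110, 16, 128], [111, -15, 131], [112, 14, 132], [113, -15, 135], [114, 16, 132], [114, -15, 139], [115, 14, 139], [116, -15, 139], [117, 17, 138], [118, 17, 141], [119, 15, 139], [121, 15, 141]]
bar 46 [117.9467917    0.84205768 140.37377148] [[115.0, -15.0, 137.0], [121.0, 16.0, 143.0]]
hook [[60, -9, 130], [61, 8, 130], [62, 4, 127], [63, -12, 127], [64, -5, 126], [65, 11, 128], [66, 5, 127], [67, 12, 127], [68, -7, 130], [69, 0, 128], [71, 4, 127], [72, 11, 126], [73, -6, 126], [73, -4, 135], [73, 6, 134], [75, -7, 141], [77, -12, 103], [78, 3, 138], [79, 7, 136], [80, -1, 139], [82, 4, 135], [84, -4, 135], [85, 2, 
[... 957 characters left out ...]
 130], [120, -18, 140], [120, -17, 142], [120, -13, 133]]
bar 20 [118.66058365  -2.64564472 140.7022669 ] [[115.0, -17.0, 138.0], [121.0, 13.0, 143.0]]
hook [[61, -11, 129], [62, 8, 128], [64, 3, 128], [66, -4, 127], [67, 12, 128], [70, 7, 125], [71, -8, 129], [73, 10, 129], [74, -11, 141], [75, 1, 141], [76, -5, 107], [76, -2, 108], [77, -1, 136], [79, -6, 100], [79, -7, 134], [80, 5, 135], [81, -4, 99], [82, 2, 108], [83, 10, 135], [84, -5, 106], [85, 3, 107], [86, -12, 105], [87, -7, 137], [88, -2, 136], [89, -9, 102], [90, -3, 108], [91, -10, 100], [93, 10, 94], [94, -9, 99], [96, 8, 105], [97, -9, 105], [98, 0, 108]]
hook_middle 0.89 [ 85.   -1.8 138. ]
loop_bar 0.42 [121.  -10.3 140.6]
```

View pics/crop2.png

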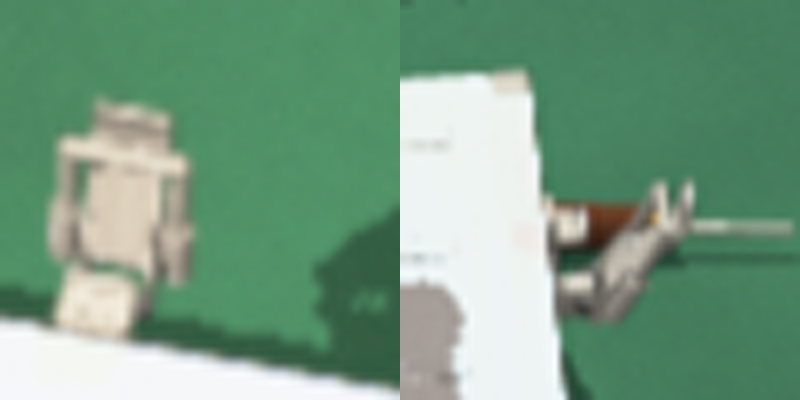

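Emit:
{"op": "jog_arm", "data": {"rows": [[0.4,0,0.032,0,0,0,0],[0.4,0,0.032,0,0,0,0],[0.4,0,0.032,0.01,0.3,0,0],[0.4,0,0.032,0.02,0,0,0],[0.4,0,0.032,0.02,0,0,0],[0.4,0,0.001,0.01,0,0,0],[0.4,0,0,0,0,0,0]]}}

```text
time_s: 8.3
tool_pos: [0.5778, 0.1094, 0.3381]
tool_rot: [-179.1, -0.0, 78.6]
force: [-0.4, 0.4, -0.4]
grip_width: 0.0525
```

```bash
python3 - <<'E'
from h import *
o=status.get_obs();print(w2c(o['tool_pos']),o['tool_rot'],o['grip_width'],o['force'])
E
```

```text
[124.16171094  -2.42802419 338.10425217] [-1.79149500e+02 -4.27560114e-02  7.85879522e+01] 0.05245578871597327 [-0.37692075  0.4160183  -0.41073949]
```

Emit:
{"op": "jog_arm", "data": {"rows": [[0.4,0.0028,-0.001,0.005,-0.8,0,0],[0.4,0,0,0.008,0,0,0],[0.4,0,0,0.0085,0,0,0],[0.4,0,0,0,0,0,0]]}}

```text
time_s: 8.63
tool_pos: [0.5753, 0.1146, 0.3211]
tool_rot: [179.5, 0.1, 78.8]
force: [-0.2, -1.0, -0.3]
grip_width: 0.052
```

Emit:
{"op": "jog_arm", "data": {"rows": [[0.65,0,0,0,0,0,0],[0.65,0,0,0,0,0,0],[0.65,0,0,0,0,0,0],[0.65,0,0,0,0,0,0],[0.65,0,0,0,0,0,0]], "grip_force": 15}}

```text
time_s: 9.05
tool_pos: [0.5768, 0.1131, 0.3224]
tool_rot: [179.4, 0.1, 78.7]
force: [1.1, -3.2, 0.7]
grip_width: 0.0324
```

Emit:
{"op": "jog_arm", "data": {"rows": [[1,0,0,0,0,0,0],[1,0,0,0,0,0,0],[1,0,0,0,0,0,0]], "grip_force": 15}}

```text
time_s: 9.3
tool_pos: [0.5766, 0.1126, 0.3217]
tool_rot: [179.5, 0.2, 78.7]
force: [-1.0, -5.8, 0.8]
grip_width: 0.0181
```

```bash
python3 - <<'E'
from h import *
o=status.get_obs();print(w2c(o['tool_pos']),o['tool_rot'],o['grip_width'],o['force']@RC)
ims=[]
for n,c in(('top',(250,170,340,240)),('side',(265,130,355,200))):
    im,d=cams.read_camera(n); a,b,e,f=c
    ims.append(cv2.resize(im[b:f,a:e,::-1],(400,311),interpolation=cv2.INTER_CUBIC))
cv2.imwrite('pics/crop3.png',np.hstack(ims))
E
```

```text
[122.36132885   0.463554   321.68265414] [179.50678529   0.2244875   78.66555563] 0.01814408951923952 [ 0.14625043 -5.90994486  0.75522285]
```

View pics/crop3.png

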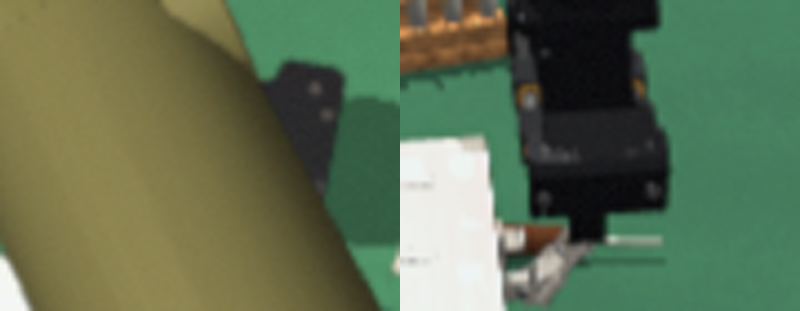

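The fingers closed above the bar, on the lever's end; the tips were at z ≈ 140 because the last reading was not settled. I'll open, go lower and re-grip.

Emit:
{"op": "jog_arm", "data": {"rows": [[0.4,0,0,0,0,0,0],[0.4,0,0,0,0,0,0],[0.4,-0.001,0,0,0,0,0],[0.4,0,0,0,0,0,0],[0.4,0,0,0,0,0,0]]}}

```text
time_s: 9.82
tool_pos: [0.5761, 0.1143, 0.3219]
tool_rot: [179.5, -0.1, 78.8]
force: [-0.3, -0.1, -0.6]
grip_width: 0.0421
```

```bash
python3 - <<'E'
from h import *
o=status.get_obs();print(w2c(o['tool_pos']),o['tool_rot'],o['grip_width'],o['force']@RC)
n='side'
im,d=cams.read_camera(n); m=np.zeros(d.shape,bool);m[150:210,265:325]=1
X=w2c(cloud(n,d,m)); X=X[(X[:,0]>98)&(abs(X[:,1])<25)&(X[:,2]>60)&(X[:,2]<165)]
L=X[(abs(X[:,1])>12)];L=L[np.argsort(L[:,0])];print('loop',L[::max(1,len(L)//30)].round(0).astype(int).tolist())
B=X[(X[:,2]>136)&(X[:,0]>108)&(X[:,0]<122.5)];print(B.round(0).astype(int).tolist())
E
```

```text
[121.55639474   2.05866739 321.90814427] [ 1.79514673e+02 -6.87440347e-02  7.87914744e+01] 0.042139276938430864 [-0.28576571 -0.18285733 -0.63312446]
loop [[99, -16, 97], [99, -16, 100], [99, -15, 103], [99, -14, 105], [99, -13, 108], [101, -20, 106], [101, -20, 110], [101, -18, 112], [102, -15, 99], [102, -16, 113], [102, 17, 111], [104, -21, 114], [104, -18, 105], [104, -16, 107], [104, -16, 113], [104, 14, 117], [104, 17, 111], [104, -13, 114], [107, -19, 115], [107, -18, 111], [107, -16, 107], [107, -16, 116], [107, 15, 116], [109, -19, 115], [109, 13, 118], [110, -16, 123], [110, -16, 119], [110, -14, 114], [110, 16, 121], [112, -17, 120], [112, -16, 122], [112, -14, 124], [112, 17, 124], [114, -25, 145], [114, -20, 132], [115, -17, 133], [115, -13, 123], [115, 17, 124], [117, -23, 162], [117, -19, 134], [117, -15, 128], [119, -25, 148], [119, -25, 154], [119, -24, 144], [120, -20, 156], [120, -16, 131], [124, -25, 160], [127, -24, 150], [127, -23, 140], [129, -25, 140], [129, -24, 143], [130, -23, 161], [132, -24, 140], [132, -23, 142], [134, -25, 159], [135, -24, 162], [135, -23, 142]]
[[117, -23, 162], [120, -20, 156], [119, -25, 154], [119, -25, 148], [114, -25, 145], [119, -24, 144]]
```

Emit:
{"op": "jog_arm", "data": {"rows": [[0.35,-0.0018,0.001,0.003,0,0,0],[0.35,0,0,0.004,0,0,0],[0.35,0,0,0,0,0,0]]}}

```text
time_s: 10.12
tool_pos: [0.5767, 0.1111, 0.3138]
tool_rot: [179.6, 0.0, 78.7]
force: [0.6, -1.6, -0.5]
grip_width: 0.0554
```

Emit:
{"op": "jog_arm", "data": {"rows": [[0.8,0,0,0,0,0,0],[0.8,0,0,0,0,0,0],[0.8,0,0,0,0,0,0],[0.8,0,0,0,0,0,0],[0.8,0,0,0,0,0,0]], "grip_force": 15}}

```text
time_s: 10.53
tool_pos: [0.577, 0.1113, 0.315]
tool_rot: [179.5, 0.0, 78.7]
force: [-0.7, -0.1, 0.1]
grip_width: 0.0328
```

```bash
python3 - <<'E'
from h import *
o=status.get_obs();print(w2c(o['tool_pos']),o['tool_rot'],o['grip_width'],o['force']@RC)
n='side'
im,d=cams.read_camera(n)
cv2.imwrite('pics/c4.png',cv2.resize(im[150:210,265:345,::-1],(640,480),interpolation=cv2.INTER_CUBIC))
E
```

```text
[123.05659051  -0.68910657 314.99644748] [1.79490837e+02 1.26535389e-02 7.87277005e+01] 0.03276854747946823 [-0.68269719 -0.22347728  0.10951418]
```

View pics/c4.png

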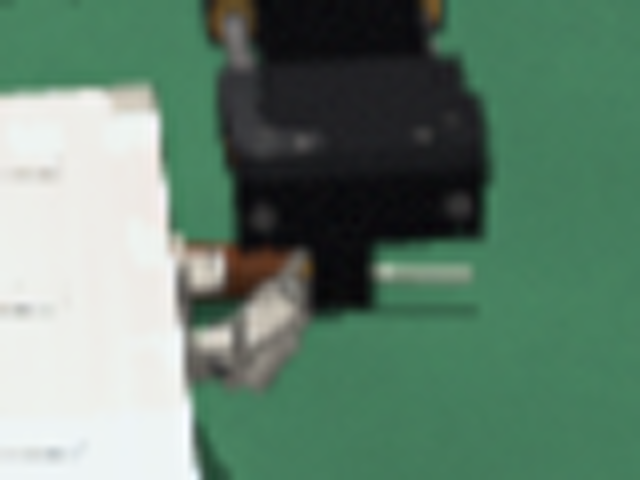

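Emit:
{"op": "jog_arm", "data": {"rows": [[1,0,0,0,0,0,0],[1,0,0,0,0,0,0],[1,0,0,0,0,0,0]]}}

```text
time_s: 10.83
tool_pos: [0.577, 0.1113, 0.315]
tool_rot: [179.5, 0.0, 78.7]
force: [0.7, 0.1, 0.3]
grip_width: 0.0322
```

```bash
python3 - <<'E'
from h import *
o=status.get_obs();print(w2c(o['tool_pos']),o['grip_width'],o['force']@RC)
n='side'
im,d=cams.read_camera(n); m=np.zeros(d.shape,bool);m[175:200,285:306]=1
X=w2c(cloud(n,d,m)); 
for v in range(178,192):
  print(v,[tuple(w2c(world(n,v,u,d[v,u])).round(0).astype(int).tolist()) for u in range(296,306)])
E
```

```text
[123.05625055  -0.6689856  314.96195169] 0.03224214211016298 [0.61751991 0.2347942  0.28384034]
178 [(92, -86, 212), (94, -85, 212), (97, -84, 211), (99, -86, 212), (101, -87, 212), (104, -90, 214), (106, -85, 210), (109, -84, 210), (111, -83, 209), (113, -85, 210)]
179 [(92, -86, 209), (94, -88, 210), (97, -85, 209), (99, -88, 210), (102, -85, 208), (104, -86, 209), (106, -86, 208), (109, -87, 209), (111, -87, 209), (113, -86, 208)]
180 [(92, -88, 208), (94, -88, 207), (97, -88, 208), (99, -86, 206), (102, -83, 204), (104, -88, 207), (107, -82, 202), (109, -85, 205), (111, -87, 205), (113, -86, 205)]
181 [(92, -86, 204), (94, -86, 203), (97, -84, 202), (119, 161, 22), (122, 161, 22), (124, 158, 24), (115, 10, 132), (114, -20, 154), (117, -24, 157), (119, -28, 159)]
182 [(109, 157, 22), (112, 158, 21), (115, 157, 21), (119, 160, 19), (121, 154, 23), (112, 16, 125), (115, 16, 125), (115, -20, 150), (116, -28, 156), (119, -25, 154)]
183 [(109, 155, 19), (112, 152, 22), (116, 160, 16), (118, 157, 17), (110, 17, 121), (112, 13, 123), (115, 11, 125), (115, -19, 147), (116, -26, 152), (119
[... 625 characters left out ...]
, -17, 132), (117, -25, 139), (119, -25, 138)]
188 [(99, 10, 110), (101, 6, 113), (103, 1, 117), (106, 6, 113), (108, -4, 120), (111, -3, 119), (113, -5, 121), (115, -15, 128), (117, -25, 135), (119, -25, 135)]
189 [(98, 6, 110), (101, 5, 110), (103, 1, 114), (105, -5, 118), (108, -3, 116), (110, -6, 118), (112, -14, 124), (114, -20, 129), (132, 145, 3), (135, 147, 2)]
190 [(98, 1, 111), (100, -1, 112), (103, -4, 114), (105, -6, 115), (108, -8, 117), (110, -16, 122), (112, -19, 125), (115, -17, 123), (132, 143, 1), (135, 139, 4)]
191 [(97, -3, 110), (100, -5, 112), (102, -15, 119), (105, -5, 111), (107, -11, 116), (110, -16, 119), (112, -16, 119), (128, 137, 2), (131, 136, 3), (134, 138, 1)]
```

Emit:
{"op": "jog_arm", "data": {"rows": [[1,0,-0.003,-0.002,0,0,0],[1,0,-0.003,-0.002,0,0,0],[1,0,-0.003,-0.002,0,0,0],[1,0,-0.002,-0.002,0,0,0],[1,0,0,0,0,0,0]]}}

```text
time_s: 11.3
tool_pos: [0.5652, 0.1138, 0.3226]
tool_rot: [179.6, 0.1, 78.8]
force: [0.1, 0.3, -3.8]
grip_width: 0.0327
```

```bash
python3 - <<'E'
from h import *
o=status.get_obs();print(w2c(o['tool_pos']),o['grip_width'],o['force']@RC)
n='side'
im,d=cams.read_camera(n)
cv2.imwrite('pics/c5.png',cv2.resize(im[145:205,265:345,::-1],(640,480),interpolation=cv2.INTER_CUBIC))
m=np.zeros(d.shape,bool);m[150:210,265:325]=1
X=w2c(cloud(n,d,m)); X=X[(X[:,0]>90)&(abs(X[:,1])<21)&(X[:,2]>60)&(X[:,2]<165)]
X=X[np.argsort(X[:,0])];print(X[::max(1,len(X)//70)].round(0).astype(int).tolist())
E
```

```text
[110.94945158  -0.55651511 322.56846307] 0.03268992340315541 [ 0.03183847  0.34091849 -3.83433096]
[[90, 10, 105], [91, -11, 97], [92, -8, 98], [92, -11, 110], [92, -9, 102], [92, -7, 104], [93, 7, 100], [93, 9, 101], [93, 8, 109], [93, 11, 103], [94, -11, 97], [94, -11, 104], [94, -10, 106], [94, -7, 97], [94, -9, 108], [95, 2, 110], [95, 7, 99], [96, 5, 115], [96, 7, 103], [96, 8, 109], [96, -17, 101], [96, -14, 103], [96, -14, 105], [97, -14, 109], [97, -11, 113], [97, -9, 108], [97, -7, 114], [98, -2, 113], [98, 3, 113], [98, 7, 112], [99, 10, 114], [99, -20, 107], [99, -19, 116], [99, -20, 120], [99, -17, 111], [99, 12, 122], [99, -16, 107], [99, -15, 100], [99, 14, 114], [99, -18, 121], [99, 18, 114], [100, -6, 116], [100, 1, 114], [101, 4, 115], [101, 8, 115], [101, 7, 122], [101, -19, 106], [101, -18, 109], [101, -18, 112], [101, 13, 115], [101, -16, 100], [101, -18, 115], [102, 12, 122], [102, 12, 125], [102, -16, 120], [102, -15, 116], [102, -15, 122], [102, -13, 124], [103, -1, 118], [103, 0, 121], [104, 10, 116], [104, -20, 116], [104, -19, 112], [104, 11, 119], [104, 11, 122], [104, 10, 133], [104, -18, 125], [104, -17, 117], [104, -18, 131], [104, 14, 123], [104, -19, 151], [104, 14, 126], [104, -16, 133], [104, -14, 118], [105, 16, 131], [105, -12, 123], [107, -18, 130], [107, -13, 120], [107, -14, 131], [107, -12, 123], [107, -8, 107], [108, -8, 114], [108, -4, 107], [110, -11, 125], [110, -8, 113], [110, -6, 125], [110, -5, 107], [112, -13, 133], [113, -10, 127], [115, -11, 132], [117, -20, 151], [117, -20, 154], [120, -20, 157], [120, -19, 150], [122, -21, 151], [122, -19, 156], [125, -13, 151]]
```

View pics/c5.png

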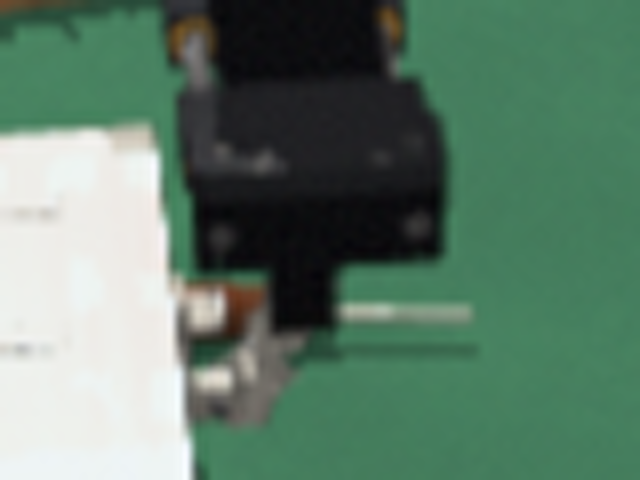

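The loop follows the fingers: its wires are steeper and the drag is 3.8 N. I'm moving the bar in above the groove.

Emit:
{"op": "jog_arm", "data": {"rows": [[1,0,-0.003,-0.001,0,0,0],[1,0,-0.003,-0.001,0,0,0],[1,0,-0.003,0,0,0,0],[1,0,-0.003,0,0,0,0],[1,0,-0.003,0,0,0,0]]}}

```text
time_s: 11.77
tool_pos: [0.5516, 0.1164, 0.3254]
tool_rot: [179.4, -0.0, 78.7]
force: [0.9, -0.6, 0.3]
grip_width: 0.0325
```

Emit:
{"op": "jog_arm", "data": {"rows": [[1,0,-0.003,0,0,0,0],[1,0,-0.003,0,0,0,0],[1,0,-0.003,0,0,0,0],[1,0,0,0,0,0,0]]}}

```text
time_s: 12.1
tool_pos: [0.542, 0.1184, 0.3245]
tool_rot: [179.5, 0.0, 78.8]
force: [-0.2, -0.8, -1.2]
grip_width: 0.0325
```

```bash
python3 - <<'E'
from h import *
o=status.get_obs();print(w2c(o['tool_pos']),o['grip_width'],o['force']@RC)
n='side'
im,d=cams.read_camera(n)
cv2.imwrite('pics/c6.png',cv2.resize(im[145:205,255:335,::-1],(640,480),interpolation=cv2.INTER_CUBIC))
m=np.zeros(d.shape,bool);m[150:210,265:325]=1
X=w2c(cloud(n,d,m)); X=X[(X[:,0]>76)&(abs(X[:,1])<21)&(X[:,2]>90)&(X[:,2]<165)]
X=X[np.argsort(X[:,0])];print(X[::max(1,len(X)//70)].round(0).astype(int).tolist())
E
```

```text
[ 87.25885631  -0.57252043 324.51424815] 0.03250497283825774 [-0.07958566 -0.81141445 -1.20520322]
[[76, -10, 120], [76, -9, 123], [76, -4, 112], [77, 0, 106], [77, -10, 139], [77, -1, 136], [78, 4, 139], [79, -6, 104], [79, -1, 97], [79, 4, 107], [81, -5, 97], [82, -3, 108], [82, 4, 106], [84, -6, 101], [84, -4, 105], [85, 3, 106], [86, -11, 101], [87, -14, 135], [87, 0, 106], [88, 9, 105], [89, -12, 108], [89, -14, 129], [89, -14, 135], [89, -3, 104], [90, 6, 110], [91, -16, 118], [91, -12, 101], [91, -16, 124], [91, -18, 138], [92, -15, 130], [92, -10, 109], [92, -8, 104], [94, -20, 124], [94, -17, 118], [94, -18, 125], [94, -15, 126], [94, -7, 97], [96, 11, 113], [96, 12, 116], [96, -16, 107], [96, -19, 126], [96, -17, 121], [98, -1, 119], [99, 11, 116], [99, -17, 104], [99, -17, 111], [100, -11, 123], [100, -10, 125], [100, -3, 123], [101, -20, 107], [102, -12, 111], [102, -10, 112], [103, -7, 126], [103, -3, 120], [103, 0, 127], [104, 7, 129], [105, -12, 120], [105, -9, 127], [105, -6, 128], [106, -2, 132], [106, 7, 132], [107, -11, 132], [108, -9, 133], [108, 0, 133], [109, 6, 136], [110, -7, 115], [111, -6, 138], [111, 1, 139], [112, 9, 139], [113, -8, 139], [114, 2, 141], [115, 8, 143], [115, -9, 149], [116, -9, 152]]
```

View pics/c6.png

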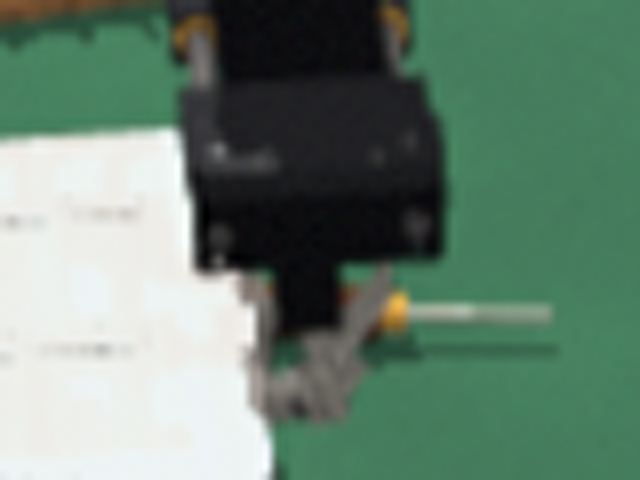

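Emit:
{"op": "jog_arm", "data": {"rows": [[1,0,0,0.001,0,0,0],[1,0,0,0.001,0,0,0],[1,0,0,0.001,0,0,0]]}}

```text
time_s: 12.4
tool_pos: [0.5429, 0.1182, 0.322]
tool_rot: [179.5, 0.0, 78.7]
force: [0.2, -1.0, 3.3]
grip_width: 0.0326
```

Emit:
{"op": "jog_arm", "data": {"rows": [[1,0,0,0.001,0,0,0],[1,0,0,0,0,0,0]]}}

```text
time_s: 12.57
tool_pos: [0.5427, 0.1182, 0.3204]
tool_rot: [179.5, -0.0, 78.7]
force: [0.9, -0.7, 1.4]
grip_width: 0.0324
```

Emit:
{"op": "jog_arm", "data": {"rows": [[1,0,0,0.001,0,0,0],[1,0,0,0,0,0,0]]}}

```text
time_s: 12.73
tool_pos: [0.5426, 0.1182, 0.3194]
tool_rot: [179.5, -0.0, 78.7]
force: [0.3, -0.4, 0.8]
grip_width: 0.0324
```

Emit:
{"op": "jog_arm", "data": {"rows": [[1,0,0,0.001,0,0,0],[1,0,0,0,0,0,0]]}}

```text
time_s: 12.9
tool_pos: [0.5427, 0.1182, 0.3187]
tool_rot: [179.5, 0.0, 78.7]
force: [0.6, -1.2, 3.5]
grip_width: 0.0326
```

Emit:
{"op": "jog_arm", "data": {"rows": [[1,0,0,0.001,0,0,0],[1,0,0,0,0,0,0]]}}

```text
time_s: 13.07
tool_pos: [0.5428, 0.1183, 0.3182]
tool_rot: [179.5, 0.0, 78.7]
force: [-0.9, -0.8, 6.3]
grip_width: 0.0322
```

Emit:
{"op": "jog_arm", "data": {"rows": [[1,0,0,0.0007,0,0,0],[1,0,0,0,0,0,0]]}}

```text
time_s: 13.23
tool_pos: [0.5428, 0.1183, 0.3179]
tool_rot: [179.5, 0.0, 78.7]
force: [-1.1, -2.7, 8.5]
grip_width: 0.0326
```

Emit:
{"op": "jog_arm", "data": {"rows": [[1,0,0,-0.001,0,0,0],[1,0,0,0,0,0,0]]}}

```text
time_s: 13.4
tool_pos: [0.5427, 0.1182, 0.3181]
tool_rot: [179.5, -0.0, 78.7]
force: [0.2, -0.4, 3.5]
grip_width: 0.0322
```

Emit:
{"op": "jog_arm", "data": {"rows": [[1,0,0.001,0,0,0,0],[1,0,0.001,0,0,0,0],[1,0,0,0,0,0,0]]}}

```text
time_s: 13.65
tool_pos: [0.5442, 0.1181, 0.318]
tool_rot: [179.6, 0.0, 78.7]
force: [-2.6, -0.9, 6.4]
grip_width: 0.0325
```

Emit:
{"op": "jog_arm", "data": {"rows": [[1,0,0.001,0,0,0,0],[1,0,0,0,0,0,0]]}}

```text
time_s: 13.82
tool_pos: [0.5455, 0.1177, 0.318]
tool_rot: [179.5, 0.0, 78.7]
force: [-0.6, -1.5, 3.9]
grip_width: 0.0326
```

Emit:
{"op": "jog_arm", "data": {"rows": [[1,0,0.001,0,0,0,0],[1,0,0,0,0,0,0]]}}

```text
time_s: 13.98
tool_pos: [0.5467, 0.1174, 0.3177]
tool_rot: [179.5, -0.0, 78.7]
force: [0.0, -0.5, 1.8]
grip_width: 0.0324
```

Emit:
{"op": "jog_arm", "data": {"rows": [[1,0,0.001,0,0,0,0],[1,0,0,0,0,0,0]]}}

```text
time_s: 14.15
tool_pos: [0.5476, 0.1172, 0.3176]
tool_rot: [179.5, -0.0, 78.7]
force: [0.3, -0.4, 1.3]
grip_width: 0.0322
```

The bar slid outward with no stop and the z-force faded, so it had been resting on top of the lip. It sits about 1 mm inside the pad centre, not 5 mm. I'll lift and go about 4 mm farther in.

Emit:
{"op": "jog_arm", "data": {"rows": [[1,0,0,-0.003,0,0,0],[1,0,0,-0.003,0,0,0],[1,0,-0.003,0,0,0,0],[1,0,-0.003,0,0,0,0],[1,0,-0.002,0,0,0,0],[1,0,-0.0015,0,0,0,0],[1,0,0,0,0,0,0]]}}

```text
time_s: 14.73
tool_pos: [0.5379, 0.1192, 0.324]
tool_rot: [179.5, 0.0, 78.7]
force: [1.3, 0.1, -2.5]
grip_width: 0.0322
```

Emit:
{"op": "jog_arm", "data": {"rows": [[1,0,0,0.002,0,0,0],[1,0,0,0.002,0,0,0],[1,0,0,0.001,0,0,0],[1,0,0,0,0,0,0]]}}

```text
time_s: 15.07
tool_pos: [0.5383, 0.1191, 0.3189]
tool_rot: [179.5, 0.0, 78.7]
force: [0.1, -0.1, 2.3]
grip_width: 0.0327
```

Emit:
{"op": "jog_arm", "data": {"rows": [[1,0,0,0.001,0,0,0],[1,0,0,0,0,0,0]]}}

```text
time_s: 15.23
tool_pos: [0.5383, 0.1191, 0.3178]
tool_rot: [179.5, -0.0, 78.7]
force: [0.5, 0.0, 1.7]
grip_width: 0.032
```

Emit:
{"op": "jog_arm", "data": {"rows": [[1,0,0,0.001,0,0,0],[1,0,0,0,0,0,0]]}}

```text
time_s: 15.4
tool_pos: [0.5382, 0.1191, 0.3167]
tool_rot: [179.5, -0.0, 78.7]
force: [-0.2, -0.7, 1.5]
grip_width: 0.0323
```

Emit:
{"op": "jog_arm", "data": {"rows": [[1,0,0,0.0007,0,0,0],[1,0,0,0,0,0,0]]}}

```text
time_s: 15.57
tool_pos: [0.5383, 0.1192, 0.3164]
tool_rot: [179.5, 0.0, 78.7]
force: [-1.2, -1.2, 3.6]
grip_width: 0.0325
```

Emit:
{"op": "jog_arm", "data": {"rows": [[1,0,0,0.0006,0,0,0],[1,0,0,0,0,0,0]]}}

```text
time_s: 15.73
tool_pos: [0.5383, 0.1192, 0.3161]
tool_rot: [179.5, 0.0, 78.7]
force: [-1.3, -1.1, 6.1]
grip_width: 0.0321
```

Emit:
{"op": "jog_arm", "data": {"rows": [[1,0,0,-0.0006,0,0,0],[1,0,0.001,0,0,0,0],[1,0,0,0,0,0,0]]}}

```text
time_s: 15.98
tool_pos: [0.539, 0.1191, 0.3162]
tool_rot: [179.6, 0.0, 78.7]
force: [-2.3, 0.1, 5.3]
grip_width: 0.0321
```

Emit:
{"op": "jog_arm", "data": {"rows": [[1,0,0.001,0,0,0,0],[1,0,0,0,0,0,0]]}}

```text
time_s: 16.15
tool_pos: [0.5397, 0.119, 0.3162]
tool_rot: [179.6, 0.0, 78.7]
force: [-2.8, -0.5, 5.9]
grip_width: 0.0323
```

Emit:
{"op": "jog_arm", "data": {"rows": [[1,0,0.001,0,0,0,0],[1,0,0,0,0,0,0]]}}

```text
time_s: 16.32
tool_pos: [0.5402, 0.119, 0.3161]
tool_rot: [179.7, 0.1, 78.8]
force: [-5.4, -0.6, 8.5]
grip_width: 0.0323
```

Emit:
{"op": "jog_arm", "data": {"rows": [[1,0,-0.001,-0.0004,0,0,0],[1,0,0,0,0,0,0]]}}

```text
time_s: 16.48
tool_pos: [0.5396, 0.1189, 0.3162]
tool_rot: [179.6, 0.0, 78.8]
force: [-2.9, -0.5, 2.5]
grip_width: 0.0326
```

Emit:
{"op": "jog_arm", "data": {"rows": [[0.4,0,0,0,0,0,0],[0.4,0,0,0,0,0,0],[0.4,0,0,0,0,0,0],[0.4,0,0,-0.01,0,0,0],[0.4,0,0,-0.025,0,0,0],[0.4,0,0.01,-0.03,0,0,0],[1,0,0.02,0,0,0,0],[1,0,0.02,0,0,0,0],[1,0,0,0,0,0,0],[1,0,0,0,0,0,0]]}}

```text
time_s: 17.32
tool_pos: [0.5893, 0.1085, 0.3822]
tool_rot: [179.5, -0.1, 78.7]
force: [0.2, 1.0, 0.0]
grip_width: 0.0333
```

```bash
python3 - <<'E'
from h import *
o=status.get_obs();print(w2c(o['tool_pos']),o['tool_rot'],o['grip_width'],o['force']@RC)
n='side'
im,d=cams.read_camera(n)
cv2.imwrite('pics/c7.png',cv2.resize(im[145:205,255:335,::-1],(640,480),interpolation=cv2.INTER_CUBIC))
m=np.zeros(d.shape,bool);m[150:210,265:325]=1
X=w2c(cloud(n,d,m)); X=X[(X[:,0]>76)&(abs(X[:,1])<21)&(X[:,2]>90)&(X[:,2]<160)]
X=X[np.argsort(X[:,0])];print(X[::max(1,len(X)//80)].round(0).astype(int).tolist())
E
```

```text
[135.64432031  -1.01591988 382.15393564] [ 1.79527940e+02 -5.40211244e-02  7.86673484e+01] 0.03331893121052606 [-0.02174553  0.97528682  0.02273469]
[[76, -9, 116], [76, -7, 122], [77, -10, 137], [77, -7, 138], [78, 12, 133], [79, -4, 102], [79, 1, 105], [80, 0, 139], [81, -16, 138], [81, -6, 111], [82, -13, 138], [82, -6, 140], [83, 4, 139], [84, -19, 140], [84, -12, 128], [84, -2, 101], [85, -8, 141], [85, -6, 142], [86, -19, 130], [86, 15, 137], [86, -16, 134], [87, -4, 109], [87, -8, 137], [88, 0, 138], [89, -12, 95], [89, -10, 97], [89, -15, 126], [89, -6, 106], [91, 11, 120], [91, -16, 108], [91, -17, 121], [91, -17, 125], [91, -9, 95], [93, -21, 114], [94, 15, 117], [94, -15, 113], [96, 8, 105], [96, 14, 111], [96, -17, 104], [96, -17, 111], [98, 7, 102], [98, -20, 97], [99, -18, 98], [100, -8, 104], [100, 0, 108], [102, -14, 96], [102, -9, 108], [102, -6, 109], [104, 9, 107], [105, -7, 99], [106, 3, 105], [107, -10, 102], [108, -7, 106], [108, -2, 109], [110, -11, 109], [110, -5, 97], [111, 5, 110], [113, -9, 101], [113, -4, 110], [114, 7, 111], [115, -9, 114], [117, 4, 113], [118, -5, 114], [119, 7, 114], [121, -1, 114], [123, -8, 116], [124, -1, 117], [125, -13, 119], [127, 5, 115], [129, -4, 115], [130, 6, 118], [132, -1, 116], [133, 9, 119], [135, 0, 118], [136, -11, 120], [137, -3, 124], [139, -8, 128], [139, -5, 129], [141, -11, 126], [142, 0, 128]]
```

View pics/c7.png

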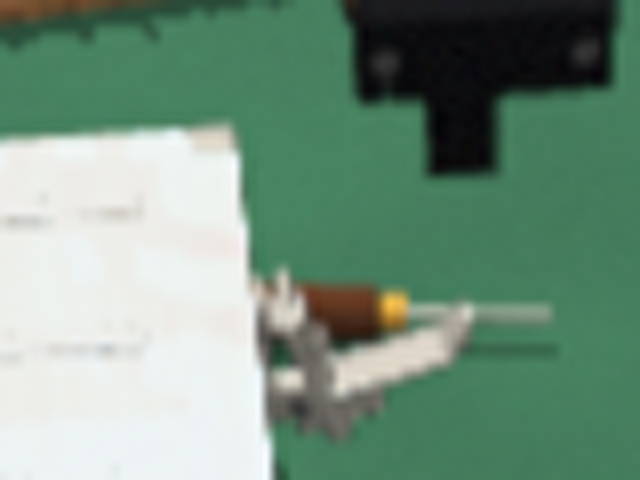

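The bar sits in the groove at about (83, 138) and the lever is near 1.48 rad (θ ≈ 107°). The fingers upright would bring the gripper body onto the hook late in the press, so I'll tilt the tool 30° with the tips pointing inward.

Emit:
{"op": "jog_arm", "data": {"rows": [[1,0.0005,0.016,0,6,0,0],[1,0,0.0159,-0.0017,6,0,0],[1,0,0.0156,-0.0033,6,0,0],[1,0,0.0152,-0.0049,6,0,0],[1,0,0.0146,-0.0065,6,0,0],[1,0,0,0,0,0,0],[1,0,0,0,0,0,0],[1,0,0,0,0,0,0]]}}

```text
time_s: 18.03
tool_pos: [0.6661, 0.0951, 0.3833]
tool_rot: [-150.6, -0.0, 78.8]
force: [-0.7, 0.8, -0.6]
grip_width: 0.0002
```

```bash
cat >> h.py <<'E'
def tip(p=True):
    o=status.get_obs(); r=R.from_euler('xyz',o['tool_rot'],degrees=True).as_matrix()
    t=w2c(o['tool_pos']+r[:,2]*.182); A=RC.T@r
    if p: print('t',round(o['time_s'],2),'tip',t.round(1),'a',np.degrees(np.arctan2(-A[0,2],-A[2,2])).round(1),'zy',A[1,2].round(3),'F case',(o['force']@RC).round(1),'w',round(o['grip_width'],4))
    return t,A
E
python3 -c "
from h import *
t,A=tip(); print(A.round(3)); print(status.get_obs()['qpos'].round(0))
d=(np.array([124,0,130])-t); print('tool shift',(A.T@d).round(1))"
```

```text
t 18.03 tip [124.2   0.8 224.8] a 29.4 zy -0.001 F case [-0.9  0.6 -0.6] w 0.0002
[[-0.002  0.871 -0.491]
 [ 1.     0.002 -0.001]
 [ 0.001 -0.491 -0.871]]
[ 18.  40. -44.  66.  10. 108.  55.]
tool shift [-0.8 46.3 82.7]
```

Emit:
{"op": "jog_arm", "data": {"rows": [[1,0,0.0093,0.0165,0,0,0],[1,0,0.0093,0.0165,0,0,0],[1,0,0.0093,0.0165,0,0,0],[1,0,0.0093,0.0165,0,0,0],[1,0,0.0093,0.0165,0,0,0],[1,0,0,0,0,0,0],[1,0,0,0,0,0,0]]}}

```text
time_s: 18.62
tool_pos: [0.6657, 0.0944, 0.2895]
tool_rot: [-150.6, 0.0, 78.8]
force: [0.0, -0.4, 1.0]
grip_width: 0.0006
```

```bash
python3 -c "
from h import *
t,A=tip(); print(status.get_obs()['qpos'].round(0))"
```

```text
t 18.62 tip [124.   -0.2 130.9] a 29.4 zy -0.002 F case [ 0.1 -0.4  1. ] w 0.0006
[ 18.  43. -43.  72.  12.  99.  56.]
```

Emit:
{"op": "jog_arm", "data": {"rows": [[1,0,0.0027,0.0045,0,0,0],[1,0,0.0027,0.0045,0,0,0],[1,0,0.0022,0.0026,0,0,0],[1,0,0.0022,0.0026,0,0,0]]}}

```text
time_s: 18.95
tool_pos: [0.6687, 0.094, 0.2719]
tool_rot: [-150.6, -0.1, 78.7]
force: [0.7, 0.6, 3.2]
grip_width: 0.0005
```

Emit:
{"op": "jog_arm", "data": {"rows": [[1,0,0.0022,0.0027,0,0,0],[1,0,0.0022,0.0027,0,0,0],[1,0,0,0,0,0,0]]}}

```text
time_s: 19.2
tool_pos: [0.6697, 0.0937, 0.2634]
tool_rot: [-150.5, -0.0, 78.7]
force: [0.4, 1.6, 3.0]
grip_width: 0.0006
```

```bash
python3 - <<'E'
from h import *
tip()
n='side'
im,d=cams.read_camera(n)
cv2.imwrite('pics/c8.png',cv2.resize(im[145:205,255:335,::-1],(640,480),interpolation=cv2.INTER_CUBIC))
E
```

```text
t 19.2 tip [127.7   0.3 105. ] a 29.5 zy 0.0 F case [0.1 1.6 3. ] w 0.0006
```

View pics/c8.png

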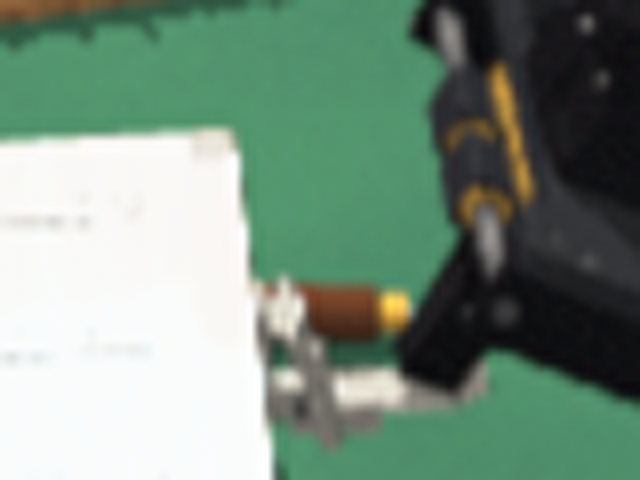

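The bar is still in the hook at (285,310), and the finger is on the handle, which is now about horizontal. I'll carry on pressing.

Emit:
{"op": "jog_arm", "data": {"rows": [[1,0,0.0009,0.0025,0,0,0],[1,0,0.0009,0.0025,0,0,0],[1,0,0.0008,0.0025,0,0,0],[1,0,0.0008,0.0025,0,0,0]]}}

```text
time_s: 19.58
tool_pos: [0.6681, 0.0939, 0.2535]
tool_rot: [-150.6, -0.0, 78.7]
force: [3.7, 0.9, 2.9]
grip_width: 0.0005
```

Emit:
{"op": "jog_arm", "data": {"rows": [[1,0,0.0009,0.0025,0,0,0],[1,0,0.0009,0.0025,0,0,0],[1,0,0.0009,0.0025,0,0,0]]}}

```text
time_s: 19.83
tool_pos: [0.6662, 0.0943, 0.2454]
tool_rot: [-150.5, -0.0, 78.7]
force: [0.9, 2.4, 3.8]
grip_width: 0.0003
```

Emit:
{"op": "jog_arm", "data": {"rows": [[1,0,0.0009,0.0024,0,0,0],[1,0,0.0009,0.0024,0,0,0],[1,0,0,0,0,0,0]]}}

```text
time_s: 20.08
tool_pos: [0.665, 0.0942, 0.2397]
tool_rot: [-150.4, 0.1, 78.8]
force: [0.1, 1.6, 2.5]
grip_width: 0.0007
```

```bash
python3 -c "
from h import *
tip()"
```

```text
t 20.08 tip [122.7  -0.6  81.5] a 29.6 zy -0.002 F case [-0.2  1.6  2.5] w 0.0007
```

Emit:
{"op": "jog_arm", "data": {"rows": [[1,0,0.0011,0.0021,0,0,0],[1,0,0.0011,0.0021,0,0,0],[1,0,0.0011,0.0022,0,0,0],[1,0,0.0011,0.0022,0,0,0]]}}

```text
time_s: 20.42
tool_pos: [0.6652, 0.0937, 0.2307]
tool_rot: [-150.5, 0.1, 78.7]
force: [0.3, -0.2, 2.7]
grip_width: 0.0005
```

Emit:
{"op": "jog_arm", "data": {"rows": [[1,0,-0.0009,0.0029,0,0,0],[1,0,-0.0009,0.0029,0,0,0],[1,0,0,0,0,0,0]]}}

```text
time_s: 20.67
tool_pos: [0.6603, 0.0949, 0.2256]
tool_rot: [-150.4, 0.1, 78.7]
force: [-0.0, 0.1, -0.8]
grip_width: 0.0005
```

```bash
python3 - <<'E'
from h import *
tip()
n='side'
im,d=cams.read_camera(n)
cv2.imwrite('pics/c9.png',cv2.resize(im[145:205,255:335,::-1],(640,480),interpolation=cv2.INTER_CUBIC))
E
```

```text
t 20.67 tip [118.1  -0.8  67.3] a 29.6 zy -0.001 F case [-0.1  0.1 -0.8] w 0.0005
```

View pics/c9.png

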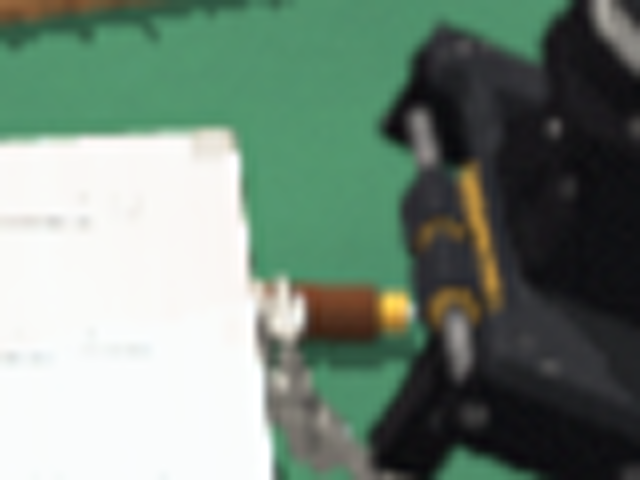

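Emit:
{"op": "jog_arm", "data": {"rows": [[1,0,-0.0012,0.0025,0,0,0],[1,0,-0.0013,0.0025,0,0,0],[1,0,0,0,0,0,0]]}}

```text
time_s: 20.97
tool_pos: [0.6557, 0.0963, 0.2231]
tool_rot: [-150.4, 0.0, 78.8]
force: [-0.3, 0.2, 0.2]
grip_width: 0.0002
```

Emit:
{"op": "jog_arm", "data": {"rows": [[1,0,-0.002,0.002,0,0,0],[1,0,-0.002,0.002,0,0,0],[1,0,0,0,0,0,0]]}}

```text
time_s: 21.22
tool_pos: [0.6513, 0.0969, 0.2226]
tool_rot: [-150.6, -0.0, 78.7]
force: [1.7, -0.5, -0.1]
grip_width: 0.0004
```

```bash
python3 - <<'E'
from h import *
tip()
n='side'
im,d=cams.read_camera(n)
for k in('lever_press','loop_bar','lid_front','hook_middle'):
    for r in landmark_of(n,k)[:1]:
        y,x=r['position'];print(k,round(r['conf'],2),w2c(world(n,y,x,d[int(round(y)),int(round(x))])).round(1))
m=np.zeros(d.shape,bool);m[150:215,265:325]=1
X=w2c(cloud(n,d,m)); X=X[(X[:,0]>76)&(abs(X[:,1])<21)&(X[:,2]>40)&(X[:,2]<160)]
X=X[np.argsort(X[:,2])];print(X[::max(1,len(X)//70)].round(0).astype(int).tolist())
E
```

```text
t 21.22 tip [109.5  -0.2  63.9] a 29.4 zy 0.0 F case [ 1.8 -0.2 -0.1] w 0.0004
lever_press 0.5 [100.1  66.8  -2. ]
loop_bar 0.41 [101.  162.4  16.7]
lid_front 0.68 [ 66.7   0.3 126.5]
hook_middle 0.88 [ 76.   -9.7 141.9]
[[116, -2, 47], [116, 0, 49], [115, -11, 51], [108, 9, 53], [111, 2, 55], [105, 1, 59], [118, -9, 63], [120, -12, 66], [123, -6, 67], [116, -3, 68], [126, -5, 69], [121, -6, 71], [123, -7, 71], [97, -6, 72], [121, -5, 73], [129, -7, 74], [105, -5, 74], [126, -8, 75], [107, -8, 76], [118, -10, 77], [121, -7, 78], [97, -6, 79], [113, -8, 79], [110, -8, 80], [97, -5, 82], [108, -3, 83], [113, -8, 83], [111, 3, 85], [95, 8, 85], [83, -19, 87], [88, -12, 88], [114, 10, 89], [83, -19, 91], [114, 3, 91], [118, -11, 92], [121, -9, 93], [116, 2, 95], [86, -17, 96], [78, -11, 98], [117, 6, 99], [119, 0, 100], [118, -9, 100], [117, -15, 102], [80, 14, 102], [89, -9, 103], [89, -6, 104], [79, -2, 104], [89, -4, 105], [90, 4, 106], [80, 13, 106], [79, 3, 107], [122, 6, 108], [89, -4, 108], [123, -9, 110], [83, -19, 110], [86, -19, 114], [76, -8, 116], [83, -17, 118], [77, -7, 124], [81, -14, 126], [80, -2, 131], [78, 9, 132], [85, 6, 134], [87, -9, 135], [88, 3, 136], [84, -19, 137], [79, -7, 137], [85, -3, 137], [77, -9, 142], [116, 20, 147], [115, -15, 150], [115, -14, 152], [118, 19, 154], [133, 8, 155], [135, -17, 156], [118, -7, 157], [130, 4, 158], [136, 12, 158], [135, 7, 158], [121, -10, 159], [131, 20, 159], [136, 14, 160]]
```

The handle line through (97, 72) and (105, 59) is at about 22° from vertical, so the lever has snapped home. I'll back off and verify.

Emit:
{"op": "jog_arm", "data": {"rows": [[1,0,0.004,0,0,0,0],[1,0,0.01,-0.005,0,0,0],[1,0,0.01,-0.02,0,0,0],[1,0,0.01,-0.035,0,0,0],[1,0,0,-0.04,0,0,0],[1,0,0,-0.04,0,0,0],[1,0,0,0,0,0,0],[1,0,0,0,0,0,0],[1,0,0,0,0,0,0]]}}

```text
time_s: 22.22
tool_pos: [0.7473, 0.0785, 0.3263]
tool_rot: [-150.4, 0.0, 78.8]
force: [-0.2, 0.3, -0.4]
grip_width: 0.0005
```

```bash
python3 - <<'E'
from h import *
tip()
ims=[]
for n,c in(('top',(250,190,330,250)),('side',(255,145,335,205))):
    im,d=cams.read_camera(n); a,b,e,f=c
    ims.append(cv2.resize(im[b:f,a:e,::-1],(400,300),interpolation=cv2.INTER_CUBIC))
    r=outline_of(n,'lid')[0]; C,nn,I=plane(cloud(n,d,r['pixels'])); print(n,'lid tilt about hinge',np.round(-(RC.T@nn)[0],4),np.round(w2c(C),1))
    for k in('engine','bell','awl','ladder'):
        for r in landmark_of(n,k)[:1]:
            y,x=r['position'];print(k,round(r['conf'],2),np.round(r['position'],1))
    m=np.zeros(d.shape,bool);m[b:f+15,a:e]=1
    X=w2c(cloud(n,d,m)); X=X[(X[:,0]>77)&(abs(X[:,1])<20)&(X[:,2]>40)&(X[:,2]<160)]
    X=X[np.argsort(X[:,2])];print(X[::max(1,len(X)//40)].round(0).astype(int).tolist())
cv2.imwrite('pics/c10.png',np.hstack(ims))
E
```

```text
t 22.22 tip [206.5   0.3 168.1] a 29.6 zy -0.001 F case [-0.3  0.3 -0.4] w 0.0005
top lid tilt about hinge -0.0029 [ -1.8  -0.3 125.8]
engine 0.84 [304.3 358.3]
bell 0.71 [270.4 181.5]
awl 0.66 [204.1 211.3]
ladder 0.61 [199.8 356.8]
[[115, 4, 45], [115, -9, 48], [115, 2, 49], [114, 6, 49], [109, 7, 51], [108, -2, 52], [107, -7, 52], [107, -9, 53], [109, -9, 54], [105, -10, 57], [105, 1, 59], [103, 5, 63], [101, -9, 68], [99, -3, 71], [99, 10, 73], [98, -1, 76], [96, -4, 80], [80, 16, 85], [91, -10, 88], [83, -18, 95], [79, -13, 100], [89, -7, 103], [80, 16, 105], [83, -17, 107], [80, 15, 118], [79, -1, 130], [86, 9, 133], [80, 3, 134], [82, 4, 134], [80, 16, 134], [81, -13, 135], [86, -4, 135], [83, 12, 136], [84, 14, 136], [82, 2, 136], [81, -1, 137], [83, -13, 137], [81, 9, 137], [83, -15, 138], [87, 6, 138], [80, 1, 139], [88, 4, 139]]
side lid tilt about hinge -0.0024 [ -1.5 -13.  125.7]
engine 0.8 [282.2 245.9]
awl 0.64 [187.  299.5]
ladder 0.59 [265.3 340.4]
[[116, 6, 47], [114, 9, 48], [115, -10, 50], [113, 1, 52], [108, 1, 53], [112, -14, 54], [104, -7, 55], [105, 3, 61], [103, 10, 63], [103, 2, 66], [99, -8, 71], [99, -7, 73], [100, -4, 74], [98, 6, 77], [98, 8, 79], [91, -9, 82], [94, -7, 84], [94, -14, 86], [88, -14, 86], [85, -20, 88], [92, 1, 91], [86, -16, 92], [93, 8, 93], [78, -6, 94], [92, -8, 95], [89, -7, 98], [78, -9, 100], [88, 19, 101], [80, 9, 102], [88, 12, 103], [79, -6, 104], [79, -3, 105], [87, 0, 106], [87, 3, 107], [90, -3, 108], [79, -3, 109], [83, -17, 112], [83, -18, 120], [81, -14, 123], [82, -10, 130], [87, -9, 132], [80, 0, 132], [84, -16, 134], [87, -9, 135], [78, 4, 136], [84, 15, 137], [88, 1, 137], [81, 10, 137], [84, -12, 138], [83, 6, 140]]
```

View pics/c10.png

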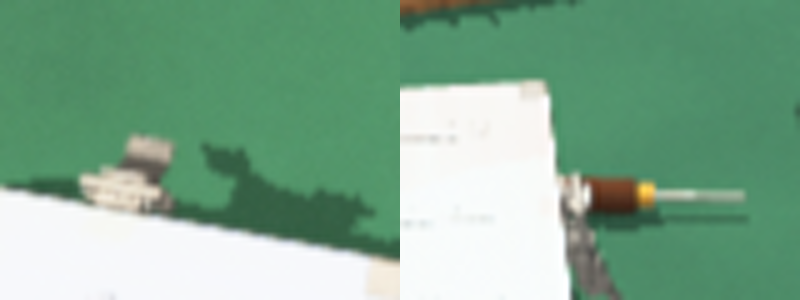

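```bash
python3 -c "
from h import *
print(env.sign_off())"
```

```text
the job is handed in; nothing more can be done
None
```

The case is shut and latched, and I handed the job in at about 22 s; no verdict is reported.

**What I did:** I pressed the lid down onto its seal, pinched the loop and set its bar in the hook's groove. I then pressed the lever over centre with the tool tilted 30° until it snapped home.

**What went wrong on the way:**
- My first pinch closed too high and caught the lever's end.
- My first try at hooking put the bar down on top of the lip.
- I felt and corrected both. The highest wrist readings with the loop in hand were about 10 N in total (8.5 N of it vertical), close to the 10 N limit. That includes the drag of moving the loop, and loop-to-lid contact is not measured by itself.

**Last checks (gripper clear of everything):**
- **Lever:** the handle measures about 22° from vertical, which is home.
- **Lid:** its tilt reads −0.003 and −0.002 rad from the two cameras, about zero.
- **Loop:** the bar is still in the groove at about 137 mm height.
- **Engine, awl and ladder:** both cameras place them within a few pixels of where they started; for the awl only the top view counts, as its first side-view reading was a false hit on the latch.
- **Bell:** its place was confirmed from the top camera only, again within a few pixels.

The pull of the loop on the hook could not be measured directly.

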